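# Refit the spice carousel's turning knob and hold it down

## Robot

A 6-joint arm with a two-finger parallel gripper is mounted at the origin on the work surface. World frame = base frame: x ahead of the robot, y to its left, z up, the work surface at z = 0. Lengths are in mm, angles in rad, forces in N, time in s.
With the tool pointing down it reaches from about 275 to 750 mm from the base axis. Payload 10.2 kg.
Tool frame: the origin (TCP) lies at the very end of the fingers, on their centre line; the grasp point (between the pads) lies 19 mm behind it; x points along the fingers, y is the direction in which the jaws open and shut, and the axes are right-handed (so a half turn about x gives the same grasp; the last joint's range is limited). The gripper opens to 85 mm and grips with 20 to 120 N. Pads are 22 mm wide; open, the fingers measure 114 mm over their backs; the gripper's body (76 mm by 85 mm) begins 54 mm behind the grasp point. The pads swing forward as they close: fully open they stand 13 mm farther back than shut.
Start: joints at [-1.393, 0.313, 1.498, -0, 1.331, -0.223], TCP at [204.819, -483.405, 231.294] pointing down, gripper open.
Joint ranges: [-2.94, 2.94], [-0.97, 2.17], [0.19, 2.56], [-1.23, 4.37], [0.02, 3.11], [-2.88, 2.88]. Speed limits (rad/s): [2.39, 2.39, 3.01, 3.14, 3.14, 3.14].

## Interface

Orientations are given as a unit quaternion [w, x, y, z].
In Python, from rig import ctrl, viewer, order gives the robot as it stands. The module is installed in compiled form; this text tells all that it offers.
- The arm moves only by the tool carry_out, never from a script. Its argument "deltas" is a list of rows, each a list of 7 numbers: the gripper command: -1 is fully open, 1 is shut, values between are in proportion, then the shift along the tool's x, y, z in mm, then the turn, a rotation vector about the tool's x, y, z in degrees. A call has exactly 5 rows; each row is the pose to reach, as a shift and turn from the pose commanded when the call began, along the tool's axes at that moment; what a row does not reach only later rows make up. A row lasts 1/8 s, in which the tool goes at most 62.5 mm and 10.7 degrees, less where a joint would pass 70% of its speed; a pose out of reach is approached as far as the arm can. A call with a gripper value outside its range is refused whole. The fingers move at their own pace and stop on an object; "newtons" is the grip in N (left out, the last holds). Time passes only in rows, so rows that repeat a pose let the fingers close, or fill a call up. It gives the time, the measured TCP pose, the force and the opening at its end, in the units of the state.
- ctrl.sense(): the state, without advancing time (a new reading comes with each control period).
- viewer.capture(name): name is "scene" or "top"; returns the picture (400x640x3 uint8, red, green, blue); there is no depth.
- viewer.calibration(name): a dict with "fx", "fy", "cx", "cy" (pixels), "k1" (the pictures are not rectified: a ray, as slopes to the right and down, at radius r is drawn at 1 + k1 r^2 times it, then the intrinsics apply), "xyz" and "attitude" of the camera in the world. Camera axes: x right, y down, z forward; pixel columns grow to the right and rows downward; lengths in mm; the calibration is good to about 2 mm. A picture is of the moment at which its call begins. calibration takes no time and is no camera call.
- order.finish_job(): hands the job in, once; it reports no verdict.
The state is a dict: "time_s": time; "joints": joint angles; "dq": joint speeds; "tau": joint torques, N m; "eef_pos": TCP position; "ee_rot": TCP orientation; "force": force on the tool from outside, world axes, zero at the start; "wrist_torque": the same for the moment, N m; "grip_width": opening from 0.0 (shut) to 1.0 (fully open).
Only numpy, scipy, OpenCV 4.12 (cv2) and the standard library are available. Lean on these libraries where they do the work, as an engineer would, in place of code of your own. Each camera call takes 0.05 s, during which the arm holds its last target. There are 200 camera calls.

## Task

The washed turning knob of the spice carousel is drying on a small white ramekin. Lift it off, bring its cross-shaped stem to the cross-shaped socket on top of the carousel, turn it until the splines mesh, slide it home and keep pressing it down against the spring until its round flange sits flush on the hub. Finish while still gripping the knob and pressing it flush, so that the retaining clip can be put in; leave the glass bowl, the empanada mould, the fork and the baking sheet where they are.

Things in the scene. Friction and masses are not known exactly. Their poses are not given: they have to be found in the camera images.
- knob_grip (a point): Centre of the grip bar of the loose black plastic knob (about 90 g), z up along its axis. The bar is 48 mm long (along x), 18 mm wide (y), 34 mm high (17 mm either way from here). Under the bar is a round flange, 64 mm across, 6 mm thick, its underside 23 mm below this point. At the start the flange rests on the ramekin's rim, the stem hanging inside.
- knob_flange (a point): Centre of the underside of the knob's flange; axes as the grip's. From here the stem reaches 22 mm down: a plus-shaped cross of two fins along the knob's x and y, each 24 mm tip to tip and 7 mm thick, with rounded lower edges. It fits the socket in four orientations, 90 degrees apart.
- socket_mouth (a point): Centre of the socket's mouth, on the flat top of the hub, 184 mm above the counter; z up. The hub is a white block 48 mm square, 36 mm high, in the middle of the topmost, otherwise empty shelf. The plus-shaped socket has two crossing slots along this point's x and y (parallel to the hub's sides), each 27 mm tip to tip and 10 mm wide. Turns with the shelves.
- plunger (a joint): Travel (m) of the spring plunger, a 12 mm round steel pin in the middle of the socket. 0 = up, its top 14 mm below the mouth; grows as it is pressed, 0.011 at most. It takes 3 N to start it, then 800 N per m. The flange is flush on the hub at 0.008, which takes about 9.4 N; let go, the knob is pushed back up.
- ramekin: Small white round ceramic pot, loose, 56 mm across the rim, 4 mm wall, 50 mm high, 250 g; origin at the centre of its underside.
- bowl: Glass mixing bowl upside down, 200 mm across, 85 mm high; origin at the centre underneath, on the counter. Leave alone.
- mould: Green plastic folding empanada mould lying open, two 110 mm discs side by side along its y (270 mm over the tabs), about 13 mm high; origin in the middle underneath. Leave alone.
- fork: Stainless fork lying along its x, 180 mm long, 24 mm wide, 4 mm thick; origin underneath, near its middle. Leave alone.
- sheet: Aluminium baking sheet, 360 mm (its x) by 250 mm (its y), 18 mm high rim; origin at the centre of its underside. Leave alone.
- carousel: Round dark steel foot, 150 mm across, of the spice carousel, fixed to the counter; origin at the centre of its underside, below the socket. On it three round wooden shelves (176 mm across, spice jars on the lower two) and the hub turn together, stiffly (0.15 N m of friction), about the vertical axis.
There are look-alikes about, which are no part of the job. What is meant by the carousel is not orange or turquoise, and is the larger of those in its own colour.

How it is judged (in metres and radians):
On the way, in this order (a step that is already met when the one before it is completed fails the run):
1. the knob is lifted clear of the ramekin (height (world z) of knob_flange above 0.085 m and contact force between the fingers and knob above 1 N and contact force between ramekin and knob below 0.05 N), for 0.2 s.
2. the splines are meshed: the stem is at least 9 mm down in the socket (z of knob_flange in the frame of socket_mouth below 0.013 m and horizontal distance between knob_flange and socket_mouth below 0.004 m), for 0.1 s.
At the end, for the whole second after the job is handed in: The knob's stem is in the carousel's socket (axes within 4 mm, upright within 0.1 rad), its flange is flush on the hub within 2 mm, the spring plunger is pressed down more than 6 mm, the knob presses on the carousel with more than 5 N, the fingers still hold it (contact over 2 N), and it is at rest (value of joint plunger above 0.006 m and z of knob_flange in the frame of socket_mouth below 0.002 m and horizontal distance between knob_flange and socket_mouth below 0.004 m and angle between knob_flange's own z axis and vertical below 0.1 rad and contact force between the fingers and knob above 2 N and contact force between knob and carousel above 5 N and linear speed of knob below 0.02 m/s); the arm keeps its last pose, push and grip.
It fails at once if the glass bowl is moved more than 3 cm (distance of bowl from where it was at the start of the episode above 0.03 m).
It fails at once if the mould is moved more than 3 cm (distance of mould from where it was at the start of the episode above 0.03 m).
It fails at once if the fork is moved more than 3 cm (distance of fork from where it was at the start of the episode above 0.03 m).
It fails at once if the baking sheet is moved more than 3 cm (distance of sheet from where it was at the start of the episode above 0.03 m).
It also fails if it takes over 45 s, if anything falls off the work surface, if the arm or the gripper's body presses on something with over 40 N, if the wrist force passes 120 N, or if a joint passes its speed limit or range.

## Working session

There is one attempt and no reset: what is moved stays moved. The work goes in short steps, Python scripts to look and compute and a tool call to move; the robot and the scene stay as the last step left them, time stands still between calls to the robot, and variables do not carry over. Pictures are saved under pics/ and viewed, about 8 in all and at most 12, crops included, and the job is handed in when it is done.

Besides the shell and the picture viewer there is one more tool, called after "Call:" in YAML: its name, and indented under it one key for each argument. carry_out: Moves the arm, as the interface text tells. Its arguments: {"type":"object","properties":{"deltas":{"type":"array"},"newtons":{"type":"number"}},"required":["deltas"]}

```bash
mkdir -p pics; python3 - <<'E'
from rig import ctrl, viewer
import cv2
for n in ("scene","top"):
    cv2.imwrite(f"pics/{n}0.png",viewer.capture(n)[:,:,::-1]); print(viewer.calibration(n))
print(ctrl.sense())
E
```

```text
{'fx': 427.18932130220395, 'fy': 427.18932130220395, 'cx': 321.47900210071174, 'cy': 201.54769539523207, 'k1': 0.005471381033481515, 'xyz': array([-326.68526247,  -31.58866161, 1286.45490995]), 'attitude': array([-0.2253736 ,  0.67788687, -0.66498617,  0.21787501])}
{'fx': 383.6850240448406, 'fy': 383.6850240448406, 'cx': 314.64405524765505, 'cy': 197.3355760307214, 'k1': 0.015797701104957606, 'xyz': array([ 382.65784682,   31.56598573, 1160.71818373]), 'attitude': array([ 0.0408778 , -0.70308838,  0.70855564, -0.04409808])}
{'time_s': 0.1, 'joints': array([-1.39338662e+00,  3.13384253e-01,  1.49834244e+00,  1.56466212e-05,
        1.33100010e+00, -2.23411325e-01]), 'dq': array([-0.00076246,  0.00011073, -0.00119187,  0.00063101,  0.00049091,
        0.00171111]), 'tau': array([ 1.87837730e-03, -4.12902188e+01, -2.60141283e+01, -2.17443376e-04,
        3.04028348e-03,  1.30412741e-05]), 'eef_pos': array([ 204.78834987, -483.17021361,  230.80434269]), 'ee_rot': array([ 0.14036285,  0.69296874,  0.14116435, -0.69293955]), 'force': array([ 0.29704641, -0.52783965,  0.24799901]), 'wrist_torque': array([ 0.004718  ,  0.02318714, -0.01922104]), 'grip_width': 0.9981480880215399}
```

View pics/scene0.png

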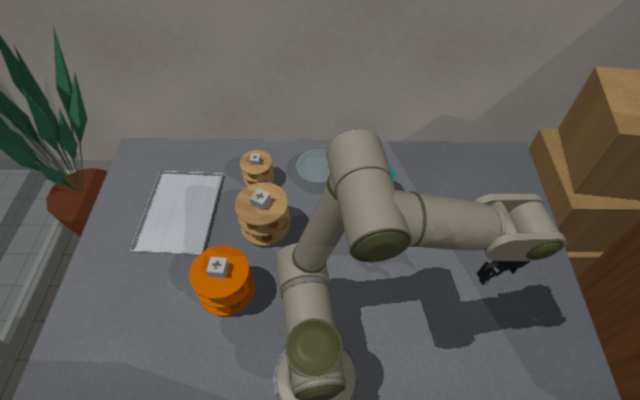

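View pics/top0.png

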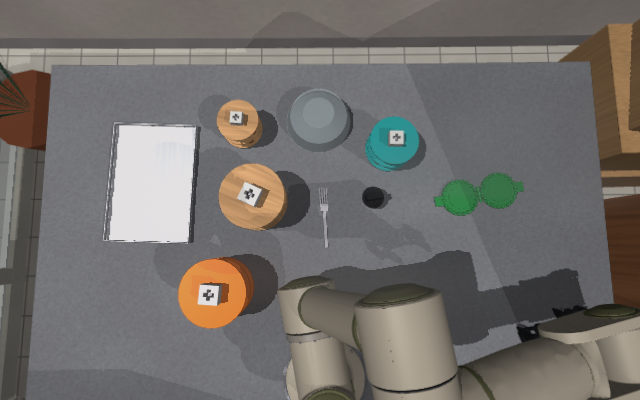

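The top view shows the knob on its ramekin at about (374,197). The wooden carousel's hub is at about (252,195), and the smaller wooden one is a decoy at (236,117). Next I'll crop the knob and hub and measure them.

```bash
cat > h.py <<'E'
import numpy as np, cv2
from rig import viewer
from scipy.spatial.transform import Rotation as R
def cal(n):
    c=viewer.calibration(n); K=np.array([[c['fx'],0,c['cx']],[0,c['fy'],c['cy']],[0,0,1.]])
    q=c['attitude']; return K,np.array([c['k1'],0,0,0,0.]),np.array(c['xyz']),R.from_quat([q[1],q[2],q[3],q[0]]).as_matrix()
def ray(n,px,z):
    K,d,t,M=cal(n)
    p=cv2.undistortPoints(np.array(px,float).reshape(-1,1,2),K,d).reshape(-1,2)
    v=np.c_[p,np.ones(len(p))]@M.T
    return t+v*((z-t[2])/v[:,2])[:,None]
def crop(n,img,c,h,s,name):
    x,y=c; a=img[y-h:y+h,x-h:x+h,::-1]; return cv2.resize(a,None,fx=s,fy=s,interpolation=cv2.INTER_CUBIC)
E
python3 - <<'E'
from h import *
im=viewer.capture("top"); 
a=crop("top",im,(374,197),20,10,'') ; a=cv2.convertScaleAbs(a,alpha=2.5,beta=10)
b=crop("top",im,(252,195),20,10,'')
cv2.imwrite("pics/c1.png",np.hstack([a,b]))
print(ray("top",[(374,197)],79),ray("top",[(252,195)],184))
# hub: white mask
s=im[175:215,232:272].astype(int); m=((s.min(2)>150)&(s.max(2)-s.min(2)<35)).astype(np.uint8)
cs,_=cv2.findContours(m,cv2.RETR_EXTERNAL,2); c=max(cs,key=cv2.contourArea)
r=cv2.minAreaRect(c); print(r,cv2.boxPoints(r)+[232,175]); print(ray("top",cv2.boxPoints(r)+[232,175],184))
g=im[175:220,350:400].max(2); print(np.array2string(g[8:36,10:40],max_line_width=200))
E
```

```text
[[ 513.0379023  -142.51946341   79.        ]] [[507.89091052 187.15769731 184.        ]]
((16.900001525878906, 18.700000762939453), (18.335756301879883, 18.335756301879883), 26.56505012512207) [[236.60000134 197.80000114]
 [244.8000021  181.40000105]
 [261.20000076 189.60000038]
 [253.         206.        ]]
[[500.95742319 226.43345779 184.        ]
 [543.31591528 206.06350054 184.        ]
 [521.69603317 163.72629139 184.        ]
 [479.54445263 184.27810223 184.        ]]
[[106 107 108 114 117 120 121 120 121 119 121 122 121 123 123 119 120 121 123 124 122 122 122 121 122 121 121 121 120 121]
 [106 108 112 108 117 120 121 122 121 119 120 119 119 120 121 122 121 122 122 122 120 122 123 120 122 121 119 117 117 117]
 [107 108 110 109 110 116 117 120 122 121 121 119 119 117 117 121 122 123 123 121 119 121 122 121 119 116 116 115 116 120]
 [107 108 108 106 108 109 108 117 114 112 112  94  92  91  91 111 116 119 121 122 121 121 120 119 118 118 118 119 118 121]
 [108 110 109 106 109 112 105 100  76  70  47  44  45  45  45  56  57  88 110 115 121 122 122 122 121 122 122 121 122 123]
 [110 
[... 2123 characters left out ...]
 32  32  32  33  30  31  31  30  32  30  31  48  67  70  69  68  79 117 124 122 122]
 [112 111 108 106 107 118 106  77  48  36  31  29  30  31  31  31  30  34  39  47  66  67  69  70  79 117 125 125 124 123]
 [113 110 108 109 110 110 120 125  92  71  51  47  41  39  33  35  34  46  67  68  68  69  79  82 115 124 122 122 123 124]
 [111 110 108 109 111 110 109 120 123 126 106  99  83  80  66  70  79  78  79  79  78  80 117 122 119 123 121 119 121 124]
 [112 111 109 107 107 110 109 112 112 122 121 121 121 124 124 123 121 119 119 120 119 122 125 123 120 121 121 119 122 124]
 [111 111 109 107 106 108 110 113 112 111 109 119 125 127 124 124 123 122 120 121 121 123 125 125 123 119 122 124 124 124]]
```

View pics/c1.png

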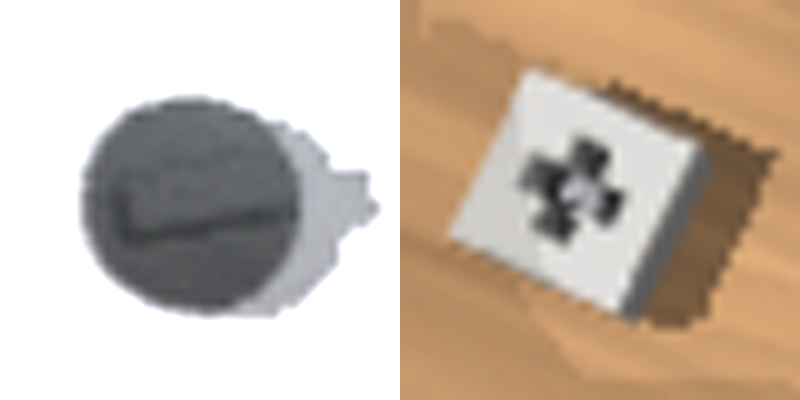

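The knob bar runs roughly along world y, tilted about 9° in the image. The hub's socket sits at about -26°. I'll fit both properly and work out the tool's yaw convention.

```bash
cat >> h.py <<'E'
def tool(q): return R.from_quat([q[1],q[2],q[3],q[0]])
def yaw(M): return np.degrees(np.arctan2(M[1,1],M[0,1]))
def delta(p0,R0,p1,y1):
    """down-pointing target with tool-y at yaw y1 (deg, mod 180)"""
    y0=yaw(R0.as_matrix()); y1=y0+(y1-y0+90)%180-90
    c,s=np.cos(np.radians(y1)),np.sin(np.radians(y1)); x=np.array([0,0,-1.]); y=np.array([c,s,0])
    R1=R.from_matrix(np.c_[x,y,np.cross(x,y)])
    return np.round(R0.inv().apply(np.array(p1)-p0),1),np.round((R0.inv()*R1).as_rotvec(degrees=True),1)
E
python3 - <<'E'
from h import *
from rig import ctrl
im=viewer.capture("top"); s=ctrl.sense(); R0=tool(s['ee_rot']); print(yaw(R0.as_matrix()),R0.as_matrix().round(2).tolist())
g=im[175:220,350:400].max(2)
m=(g<55).astype(np.uint8); cs,_=cv2.findContours(m,0,2); c=max(cs,key=cv2.contourArea)
(e,ax,an)=cv2.fitEllipse(c); print('flange',e,ax, ray("top",[np.add(e,(350,175))],54))
# dark strip line
pts=[]
for x in range(367,383):
    col=255-im[190:205,x].max(1).astype(float); w=np.clip(col-222,0,None)
    if w.sum()>0: pts.append((x,190+(w*np.arange(15)).sum()/w.sum()))
L=ray("top",pts,75); v=cv2.fitLine(L[:,:2].astype(np.float32),cv2.DIST_HUBER,0,.01,.01).ravel()
print('bar dir',np.degrees(np.arctan2(v[1],v[0])),v)
# bar top corners from crop
print(ray("top",[(354+12.5,177+23.5),(354+29.8,177+20.7)],90), ray("top",[(354+12.5,177+18)],90))
# cross centre
o=im[185:205,240:264].max(2); k=(o<110).astype(np.uint8); print(k)
kp=ray("top",[(232+16.9,175+18.7)],184);print(kp)
p,r=delta(np.array([204.819,-483.405,231.294]),R0,[513,-142,200],0);print(p,r)
E
```

```text
-67.03483270787082 [[-0.0, 0.39, -0.92], [0.0, -0.92, -0.39], [-1.0, -0.0, -0.0]]
flange (22.796001434326172, 22.121379852294922) (20.265892028808594, 21.118417739868164) [[ 515.72208109 -143.03453008   54.        ]]
bar dir -86.48238 [ 6.1355371e-02 -9.9811596e-01  5.0438290e+02 -1.4198511e+02]
[[ 501.96802873 -119.42123594   90.        ]
 [ 509.52341955 -168.24138891   90.        ]] [[ 517.53840599 -119.79832943   90.        ]]
[[0 0 0 0 0 0 0 0 0 0 0 0 0 0 0 0 0 0 0 0 0 0 0 0]
 [0 0 0 0 0 0 0 0 0 0 0 0 0 0 0 0 0 0 1 0 0 0 0 0]
 [0 0 0 0 0 0 0 0 0 0 0 0 0 0 0 0 0 0 0 0 0 0 0 0]
 [0 0 0 0 0 0 0 0 0 0 0 0 0 0 0 0 0 0 0 0 0 0 0 0]
 [0 0 0 0 0 0 0 0 0 0 1 0 0 0 0 0 0 0 0 0 0 0 0 1]
 [0 0 0 0 0 0 0 0 0 1 1 1 1 0 0 0 0 0 0 0 0 0 1 1]
 [0 0 0 0 0 1 1 1 0 1 1 1 1 0 0 0 0 0 0 0 0 0 1 1]
 [0 0 0 0 0 1 1 1 1 0 1 1 0 0 0 0 0 0 0 0 0 1 1 1]
 [0 0 0 0 0 1 1 1 0 0 0 0 0 0 0 0 0 0 0 0 0 1 1 0]
 [0 0 0 0 0 0 1 1 0 0 0 0 1 1 0 0 0 0 0 0 1 1 0 0]
 [0 0 0 0 0 0 0 1 1 1 0 0 1 1 0 0 0 0 0 0 1 1 0 0]
 [0 0 0 0 0 0 1 1 1 0 0 0 1 1 0 0 0 0 0 1 1 0 0 0]
 [0 0 0 0 0 0 1 1 1 1 0 0 0 0 0 0 0 0 0 1 1 0 0 0]
 [0 0 0 0 0 0 0 1 1 0 0 0 0 0 0 0 0 0 1 1 1 0 0 0]
 [0 0 0 0 0 0 0 0 0 0 0 0 0 0 0 0 0 0 1 1 0 0 0 0]
 [0 0 0 0 0 0 0 0 0 0 0 0 0 0 0 0 0 1 1 1 0 0 0 0]
 [0 0 0 0 0 0 0 0 0 0 0 0 0 0 0 0 0 1 1 0 0 0 0 0]
 [0 0 0 0 0 0 0 0 0 0 0 0 0 0 0 0 1 1 1 0 0 0 0 0]
 [0 0 0 0 0 0 0 0 0 0 0 0 0 0 0 0 1 1 0 0 0 0 0 0]
 [0 0 0 0 0 0 0 0 0 0 0 0 0 0 0 1 1 1 0 0 0 0 0 0]]
[[511.31040199 195.1328507  184.        ]]
[  31.5 -194.1 -417. ] [-67.  -0.   0.]
```

```bash
python3 - <<'E'
from h import *
from rig import ctrl
s=ctrl.sense(); R0=tool(s['ee_rot'])
p,r=delta(np.array([204.819,-483.405,231.294]),R0,[515.5,-142.5,131.3],8);print(p,r)
E
```

```text
[ 100.2 -192.6 -419.1] [-75.  -0.   0.]
```

Call:
carry_out:
  deltas:
    - [-1,10,-19,-42,-7.5,0,0]
    - [-1,20,-38.5,-84,-15,0,0]
    - [-1,30,-58,-126,-22.5,0,0]
    - [-1,40,-77,-168,-30,0,0]
    - [-1,50,-96.5,-210,-37.5,0,0]
  newtons: 60

```text
time_s: 0.82
eef_pos: [361.4, -311.4, 181.0]
ee_rot: [0.357, 0.61, 0.357, -0.61]
force: [0.9, 0.0, 0.2]
grip_width: 0.999
```

```bash
python3 - <<'E'
from h import *
from rig import ctrl
im=viewer.capture("scene"); s=ctrl.sense(); R0=tool(s['ee_rot']); print(s['eef_pos'],yaw(R0.as_matrix()))
print(delta(s['eef_pos'],R0,[515.5,-142.5,130],8))
cv2.imwrite("pics/s1.png",im[:,:,::-1])
E
```

```text
[ 363.41136896 -307.42947952  179.76215943] -28.823104006749343
(array([  50.3,   53.8, -217.7]), array([-36.8,  -0.2,   0. ]))
```

Call:
carry_out:
  deltas:
    - [-1,12.5,13,-56,-9.4,0,0]
    - [-1,25,25.5,-112,-18.8,0,0]
    - [-1,38,38,-168,-28.2,0,0]
    - [-1,51,51,-224.5,-37.5,0,0]
    - [-1,51,51,-224.5,-37.5,0,0]

```text
time_s: 1.5
eef_pos: [516.6, -139.5, 129.1]
ee_rot: [0.534, 0.462, 0.536, -0.463]
force: [-0.3, 0.1, 0.0]
grip_width: 0.999
```

Call:
carry_out:
  deltas:
    - [-1,0,0,0,0,0,0]
    - [-1,0,0,0,0,0,0]
    - [-1,0,0,0,0,0,0]
    - [-1,0,0,0,0,0,0]
    - [-1,0,0,0,0,0,0]

```text
time_s: 2.12
eef_pos: [515.5, -142.7, 130.4]
ee_rot: [0.533, 0.464, 0.533, -0.464]
force: [-0.3, -0.0, 1.1]
grip_width: 0.999
```

```bash
python3 - <<'E'
from h import *
from rig import ctrl
im=viewer.capture("scene"); s=ctrl.sense(); R0=tool(s['ee_rot']); print(s['eef_pos'],yaw(R0.as_matrix()),s['force'])
print(delta(s['eef_pos'],R0,[515.5,-142.5,60],8))
t=viewer.capture("top")
a=cv2.resize(im[130:290,300:460,::-1],(400,400)); b=cv2.resize(t[137:257,314:434,::-1],(400,400))
cv2.imwrite("pics/s2.png",np.hstack([a,b]))
E
```

```text
[ 515.52548611 -142.56954366  130.35809883] 7.948076845000084 [-0.20548349 -0.40096967 -0.68668037]
(array([70.4, -0. , -0.1]), array([-0.1,  0. , -0. ]))
```

View pics/s2.png

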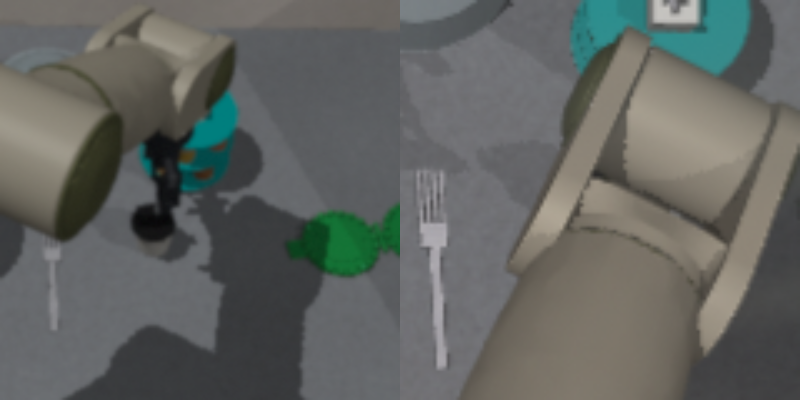

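The scene view shows the knob at about (361,219), just under the gripper. The turquoise look-alike is close behind it, so I'll check the clearance before descending.

```bash
python3 - <<'E'
from h import *
t=viewer.capture("top"); im=viewer.capture("scene")
print('turq hub',ray("top",[(397,137)],184))
a=im.astype(int); m=(a.max(2)<75).astype(np.uint8); m[:205]=0;m[240:]=0;m[:,:345]=0;m[:,378:]=0
ys,xs=np.nonzero(m); print(xs.min(),xs.max(),ys.min(),ys.max()); 
print('flange',ray("scene",[((xs.min()+xs.max())/2,(ys.min()+ys.max())/2)],56), ray("scene",[(xs.min(),219),(xs.max(),219)],56))
E
```

```text
turq hub [[ 657.85510654 -189.84240429  184.        ]]
352 377 205 233
flange [[ 511.79614865 -158.55475309   56.        ]] [[ 511.02542852 -115.11160398   56.        ]
 [ 512.56724575 -201.9804592    56.        ]]
```

Call:
carry_out:
  deltas:
    - [0,0,0,0,0,0,0]
    - [0,10,0,0,0,0,0]
    - [0,20,0,0,0,0,0]
    - [0,28,0,0,0,0,0]
    - [0,35,0,0,0,0,0]

```text
time_s: 2.95
eef_pos: [515.5, -142.4, 94.6]
ee_rot: [0.533, 0.464, 0.534, -0.464]
force: [-0.6, -0.2, -0.4]
grip_width: 0.499
```

Call:
carry_out:
  deltas:
    - [0,12,0,0,0,0,0]
    - [0,22,0,0,0,0,0]
    - [0,30,0,0,0,0,0]
    - [0,34,0,0,0,0,0]
    - [0,34,0,0,0,0,0]

```text
time_s: 3.58
eef_pos: [515.6, -142.4, 61.1]
ee_rot: [0.533, 0.464, 0.534, -0.464]
force: [0.2, -0.6, 0.7]
grip_width: 0.498
```

Call:
carry_out:
  deltas:
    - [0.4,0,0,0,0,0,0]
    - [0.6,0,0,0,0,0,0]
    - [0.8,0,0,0,0,0,0]
    - [1,0,0,0,0,0,0]
    - [1,0,0,0,0,0,0]
  newtons: 50

```text
time_s: 4.2
eef_pos: [515.8, -142.5, 61.7]
ee_rot: [0.534, 0.464, 0.533, -0.464]
force: [0.2, 0.4, 5.4]
grip_width: 0.203
```

Call:
carry_out:
  deltas:
    - [1,-5,0,0,0,0,0]
    - [1,-20,0,0,0,0,0]
    - [1,-40,0,0,0,0,0]
    - [1,-60,0,0,0,0,0]
    - [1,-60,0,0,0,0,0]

```text
time_s: 4.82
eef_pos: [516.3, -142.8, 123.0]
ee_rot: [0.535, 0.464, 0.532, -0.464]
force: [0.2, -0.8, -1.6]
grip_width: 0.2
```

```bash
python3 - <<'E'
from h import *
from rig import ctrl
im=viewer.capture("scene"); s=ctrl.sense(); R0=tool(s['ee_rot']); print(s['eef_pos'],yaw(R0.as_matrix()),s['force'],s['grip_width'])
print(delta(s['eef_pos'],R0,[511.3,195.1,270],-24.5))
cv2.imwrite("pics/s3.png",cv2.resize(im[130:290,300:460,::-1],(600,600)))
E
```

```text
[ 515.73462637 -142.49680104  121.79330268] 7.965052097032864 [-0.4040456  -0.03026316 -0.68076359] 0.20201305222616958
(array([-148.4,   42.5, -334.8]), array([32.5,  0. , -0.1]))
```

View pics/s3.png

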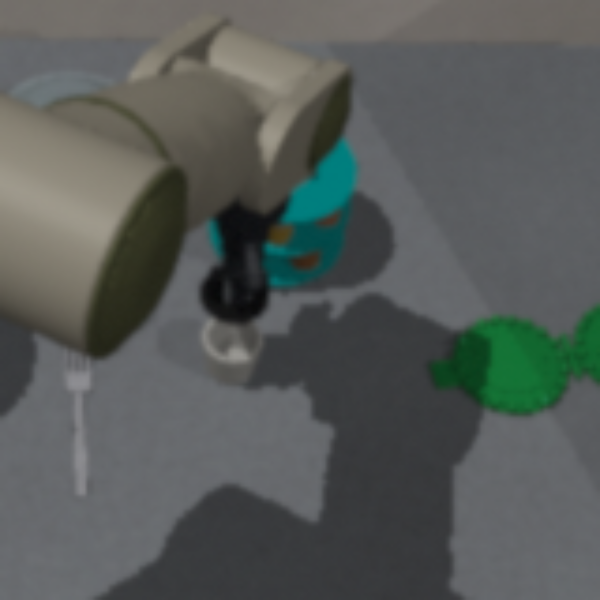

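The knob is in the gripper at crop (235,292), and the empty ramekin stands below it at (232,350). Moving on to the carousel.

Call:
carry_out:
  deltas:
    - [1,-40,4,-15,3,0,0]
    - [1,-80,8,-50,8,0,0]
    - [1,-115,14,-90,13,0,0]
    - [1,-138,20,-130,17,0,0]
    - [1,-148,24,-170,20,0,0]

```text
time_s: 5.5
eef_pos: [515.7, 30.5, 269.8]
ee_rot: [0.444, 0.55, 0.444, -0.55]
force: [0.8, -0.4, -0.8]
grip_width: 0.2
```

```bash
python3 - <<'E'
from h import *
p=np.array([515.5,-142.5,121.9]); 
def Ry(y):
    c,s=np.cos(np.radians(y)),np.sin(np.radians(y)); x=np.array([0,0,-1.]);yy=np.array([c,s,0]); return R.from_matrix(np.c_[x,yy,np.cross(x,yy)])
p=p+Ry(8).apply([-148,24,-170]); print(p)
print(delta(p,Ry(-12),[511.3,195.1,262],-24.5))
E
```

```text
[515.60700649  29.18572611 269.9       ]
(array([   7.9,  -38.7, -161.4]), array([12.5,  0. ,  0. ]))
```

Call:
carry_out:
  deltas:
    - [1,2,-12,-50,4,0,0]
    - [1,4,-24,-100,8,0,0]
    - [1,6,-34,-140,11,0,0]
    - [1,7.9,-38.7,-161.4,12.5,0,0]
    - [1,7.9,-38.7,-161.4,12.5,0,0]

```text
time_s: 6.12
eef_pos: [511.1, 196.2, 260.2]
ee_rot: [-0.383, -0.594, -0.383, 0.595]
force: [-0.6, -0.5, -1.2]
grip_width: 0.205
```

Call:
carry_out:
  deltas:
    - [1,4,0,0,0,0,0]
    - [1,8,0,0,0,0,0]
    - [1,12,0,0,0,0,0]
    - [1,15,0,0,0,0,0]
    - [1,15,0,0,0,0,0]

```text
time_s: 6.75
eef_pos: [511.5, 195.0, 246.2]
ee_rot: [-0.382, -0.595, -0.382, 0.595]
force: [-0.5, 0.9, -1.7]
grip_width: 0.204
```

```bash
python3 - <<'E'
from h import *
from rig import ctrl
im=viewer.capture("scene");t=viewer.capture("top"); s=ctrl.sense(); R0=tool(s['ee_rot']); print(s['eef_pos'],yaw(R0.as_matrix()),s['force'],s['grip_width'])
K,d,c,M=cal("scene")
for z in (184,235): 
    q=M.T@(np.array([511.3,195.1,z])-c); print(z,(q[:2]/q[2])*427.2+K[:2,2])
a=cv2.resize(im[160:230,225:305,::-1],(480,420),interpolation=cv2.INTER_CUBIC); cv2.imwrite("pics/s4.png",cv2.convertScaleAbs(np.hstack([a,cv2.resize(t[145:245,200:300,::-1],(310,420)) if 0 else cv2.resize(t[160:230,215:268,::-1],(318,420))]),alpha=1.4))
E
```

```text
[511.65508635 195.1568053  246.51323318] -24.535578071121623 [-0.50040969 -0.2847882   0.00849765] 0.2047911948283581
184 [258.52974632 195.37276319]
235 [256.54453544 185.5565655 ]
```

View pics/s4.png

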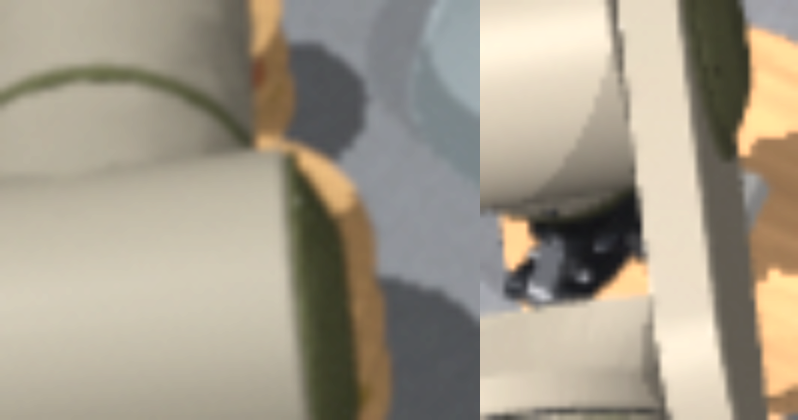

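The arm hides both hub and knob in both views. I'll cross-check the hub centre using the unobstructed start image, then insert by feel.

```bash
python3 - <<'E'
from h import *
for n,(x0,y0) in (("scene",(240,180)),("top",(232,175))):
    im=cv2.imread(f"pics/{n}0.png")[:,:,::-1]
    s=cv2.resize(im[y0:y0+40,x0:x0+40],None,fx=8,fy=8,interpolation=cv2.INTER_CUBIC).astype(int)
    f=lambda p:(np.array(p)+.5)/8-.5+[x0,y0]
    for th in (150,170,190):
        m=((s.min(2)>th)&(s.max(2)-s.min(2)<40)).astype(np.uint8)
        cs,_=cv2.findContours(m,0,2); c=max(cs,key=cv2.contourArea)
        hull=cv2.convexHull(c); q=cv2.approxPolyDP(hull,10,True).reshape(-1,2)
        w=ray(n,f(q),184); e=np.roll(w,-1,0)-w
        mo=cv2.moments(hull); print(n,th,ray(n,[f((mo['m10']/mo['m00'],mo['m01']/mo['m00']))],184)[0,:2].round(1),np.linalg.norm(e,axis=1).round(1),(np.degrees(np.arctan2(e[:,1],e[:,0]))%90).round(1))
    # cross hole: dark inside hull
    k=((s.max(2)<130)&(cv2.erode(cv2.fillConvexPoly(np.zeros(s.shape[:2],np.uint8),hull,1),np.ones((9,9)))>0)).astype(np.uint8)
    ch=cv2.convexHull(np.argwhere(k)[:,::-1].astype(np.int32)); mo=cv2.moments(ch); print('cross',ray(n,[f((mo['m10']/mo['m00'],mo['m01']/mo['m00']))],183)[0,:2].round(1), np.sqrt(mo['m00'])/8)
E
```

```text
scene 150 [511.2 187.8] [41.3 42.3 21.7 31.6 15.3] [64.1 64.8 58.9 11.6 67.7]Traceback (most recent call last):
  File "<stdin>", line 8, in <module>
ValueError: max() iterable argument is empty
```

```bash
python3 - <<'E'
from h import *
out=[]
for n,(x0,y0) in (("scene",(240,178)),("top",(229,175))):
    im=cv2.imread(f"pics/{n}0.png")[:,:,::-1]
    s=cv2.resize(im[y0:y0+40,x0:x0+40],None,fx=10,fy=10,interpolation=cv2.INTER_CUBIC); out.append(s[:,:,::-1])
    s=s.astype(int); f=lambda p:(np.array(p)+.5)/10-.5+[x0,y0]
    for th in (100,120,140,160,180):
        m=((s[:,:,2]>th)&(s.max(2)-s.min(2)<50)).astype(np.uint8)
        cs,_=cv2.findContours(m,0,2)
        if not cs: continue
        c=max(cs,key=cv2.contourArea); hull=cv2.convexHull(c); q=cv2.approxPolyDP(hull,12,True).reshape(-1,2)
        w=ray(n,f(q),184); e=np.roll(w,-1,0)-w; mo=cv2.moments(hull)
        print(n,th,ray(n,[f((mo['m10']/mo['m00'],mo['m01']/mo['m00']))],184)[0,:2].round(1),np.linalg.norm(e,axis=1).round(1),(np.degrees(np.arctan2(e[:,1],e[:,0]))%90).round(1))
cv2.imwrite("pics/hub.png",np.hstack(out))
E
```

```text
scene 100 [508.5 191.8] [49.7 50.4 48.5 49. ] [63.1 63.6 61.4 65.1]
scene 120 [510.4 191.6] [47.9 47.4 46.8 46.4] [63.6 64.5 62.3 65.9]
scene 140 [510.5 191.1] [43.7 45.  42.5 42. ] [65.1 65.1 61.  66.9]
scene 160 [506.9 181.3] [37.6 13.1 38.1 19.6] [65.9 67.6 75.7 67.4]
top 100 [511.4 194.5] [48.3 49.1 49.9 47.5] [66.1 67.2 64.2 65.3]
top 120 [511.6 195.1] [47.6 48.2 48.  47.5] [65.7 65.8 64.8 65.3]
top 140 [511.7 195.4] [47.2 47.6 47.  47.5] [65.2 65.1 65.  65.3]
top 160 [511.7 195.5] [46.3 46.9 46.9 46.3] [65.4 65.4 64.6 64.6]
top 180 [511.7 195.4] [45.8 46.1 45.8 45.2] [65.8 65.3 64.6 65.3]
```

View pics/hub.png

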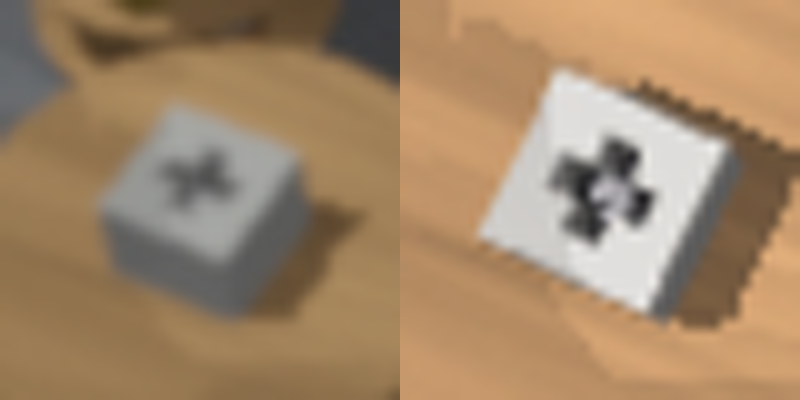

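Both views show the same hub, with the cross parallel to its sides at -24.8°. The top view puts the centre at (511.6,195.2) and the scene view at (510.4,191.6). The scene view had a similar -3.7 mm y bias on the knob, so I'm keeping the top-view figure. By height, the stem should touch the hub near TCP z=217, meet the plunger near 203 and sit flush near 195. Descending gently.

Call:
carry_out:
  deltas:
    - [1,8,0,0,0,0,0]
    - [1,16,0,0,0,0,0]
    - [1,22,0,0,0,0,0]
    - [1,26,0,0,0,0,0]
    - [1,26,0,0,0,0,0]

```text
time_s: 7.48
eef_pos: [511.5, 195.2, 220.1]
ee_rot: [-0.382, -0.595, -0.382, 0.595]
force: [0.2, -0.4, -0.9]
grip_width: 0.202
```

Call:
carry_out:
  deltas:
    - [1,2,0,0,0,0,0]
    - [1,4,0,0,0,0,0]
    - [1,6,0,0,0,0,0]
    - [1,7,0,0,0,0,0]
    - [1,7,0,0,0,0,0]

```text
time_s: 8.1
eef_pos: [511.6, 195.2, 213.3]
ee_rot: [-0.382, -0.595, -0.382, 0.595]
force: [-0.8, -0.2, -1.2]
grip_width: 0.199
```

No contact force at 213, which is below the expected touch height, so the stem seems to be entering the socket. Continuing.

Call:
carry_out:
  deltas:
    - [1,1.5,0,0,0,0,0]
    - [1,3,0,0,0,0,0]
    - [1,4.5,0,0,0,0,0]
    - [1,6,0,0,0,0,0]
    - [1,6,0,0,0,0,0]

```text
time_s: 8.72
eef_pos: [511.5, 195.2, 207.3]
ee_rot: [-0.382, -0.595, -0.382, 0.595]
force: [-0.1, 0.3, -0.7]
grip_width: 0.203
```

Call:
carry_out:
  deltas:
    - [1,2,0,0,0,0,0]
    - [1,3,0,0,0,0,0]
    - [1,4,0,0,0,0,0]
    - [1,5,0,0,0,0,0]
    - [1,6,0,0,0,0,0]
  newtons: 80

```text
time_s: 9.35
eef_pos: [511.7, 195.2, 201.7]
ee_rot: [0.382, 0.595, 0.382, -0.595]
force: [-1.2, 0.2, 3.1]
grip_width: 0.199
```

Call:
carry_out:
  deltas:
    - [1,1,0,0,0,0,0]
    - [1,2,0,0,0,0,0]
    - [1,2,0,0,0,0,0]
    - [1,2,0,0,0,0,0]
    - [1,2,0,0,0,0,0]

```text
time_s: 9.98
eef_pos: [511.6, 195.2, 199.5]
ee_rot: [0.382, 0.595, 0.382, -0.595]
force: [-1.0, -0.1, 4.8]
grip_width: 0.197
```

The spring force started near z=202.5, as expected for the plunger. Pressing on toward flush at about z=194.5.

Call:
carry_out:
  deltas:
    - [1,1,0,0,0,0,0]
    - [1,2,0,0,0,0,0]
    - [1,3,0,0,0,0,0]
    - [1,3.5,0,0,0,0,0]
    - [1,3.5,0,0,0,0,0]

```text
time_s: 10.6
eef_pos: [511.7, 195.2, 196.3]
ee_rot: [0.382, 0.595, 0.382, -0.595]
force: [-2.2, -0.5, 7.7]
grip_width: 0.198
```

Call:
carry_out:
  deltas:
    - [1,0.5,0,0,0,0,0]
    - [1,1,0,0,0,0,0]
    - [1,1.5,0,0,0,0,0]
    - [1,1.5,0,0,0,0,0]
    - [1,1.5,0,0,0,0,0]

```text
time_s: 11.22
eef_pos: [511.7, 195.2, 195.4]
ee_rot: [0.383, 0.595, 0.382, -0.594]
force: [-3.8, -0.6, 11.7]
grip_width: 0.192
```

Call:
carry_out:
  deltas:
    - [1,0.5,0,0,0,0,0]
    - [1,1,0,0,0,0,0]
    - [1,1,0,0,0,0,0]
    - [1,1,0,0,0,0,0]
    - [1,1,0,0,0,0,0]

```text
time_s: 11.85
eef_pos: [511.8, 195.2, 195.3]
ee_rot: [0.383, 0.595, 0.382, -0.594]
force: [-6.7, -1.4, 18.7]
grip_width: 0.196
```

```bash
python3 - <<'E'
from h import *
from rig import ctrl
im=viewer.capture("scene");t=viewer.capture("top")
for _ in range(3): viewer.capture("top"); s=ctrl.sense(); print(s['eef_pos'].round(2),s['force'].round(1),s['wrist_torque'].round(2),s['grip_width'],s['time_s'])
print(tool(s['ee_rot']).as_matrix().round(3).tolist())
a=cv2.resize(t[160:240,200:300,::-1],(750,600),interpolation=cv2.INTER_CUBIC); cv2.imwrite("pics/s5.png",cv2.convertScaleAbs(a,alpha=1.3))
E
```

```text
[511.77 195.21 195.35] [-5.9 -0.9 18.5] [-0.21  1.22 -0.04] 0.1989329418499075 12.0
[511.79 195.21 195.36] [-6.  -1.5 18. ] [-0.2   1.25 -0.  ] 0.19324900229079559 12.05
[511.81 195.22 195.38] [-5.4 -1.3 18.8] [-0.25  1.19 -0.02] 0.20068563069815046 12.1
[[0.002, 0.91, -0.415], [0.0, -0.415, -0.91], [-1.0, 0.002, -0.001]]
```

View pics/s5.png

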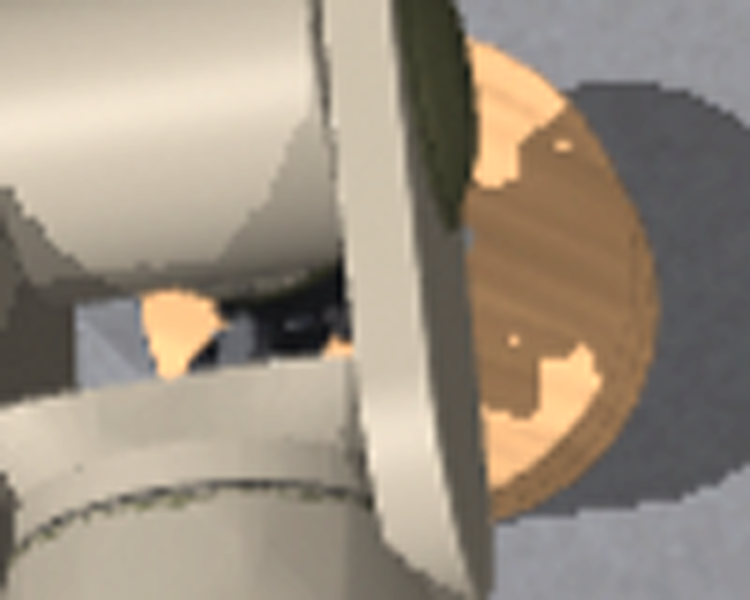

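The view is mostly blocked: the hub area around (280,320) is hidden by the gripper, and the shelf hasn't turned noticeably. The forces are clear, though. The TCP stops hard at z=195.35, and the upward force holds at 18.5 N, against 9.4 N for the spring alone. That matches the flush height, so I'm handing in.

```bash
python3 - <<'E'
from rig import order, ctrl
print(order.finish_job()); s=ctrl.sense(); print(s['time_s'],s['eef_pos'],s['force'],s['grip_width'])
E
```

```text
the job is handed in; nothing more can be done
None
the job is handed in; nothing more can be done
```

I lifted the knob off the ramekin, turned it to the socket's -24.5° and slid the stem in. I then pressed it down to a hard stop and handed the job in at about 12 s, still gripping and pressing. No verdict came back.

**Checks that agreed:**
- **Meshing:** there was no contact force past z=217, where the stem would have landed on top of the hub if misaligned. The spring force began near z=202.5, where I expected the plunger.
- **Flush:** the gripper stopped at z=195.35, against about 195 predicted for flush. Upward force was a steady 18.5 N, well over the 9.4 N the spring needs at flush.
- **Grip:** the opening stayed at about 0.20, which matches the 18 mm bar.

**Checks that fell short:**
- **Flush not seen:** the arm hid the hub in both cameras, so flush is inferred from height and force.
- **Camera disagreement:** the two cameras differed by about 3.6 mm in y on the hub centre. I used the top view, and the stem went in without searching.
- **Sideways force:** about 6 N remained at the end, with no sign of tilt in the gripper's pose.
- **Other objects:** I didn't look at the bowl, mould, fork and baking sheet again at the end. Nothing in the force readings suggested the arm touched them.

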